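# Clamp a plate in the deburring jig

### The arm

A 7-joint arm with a two-finger parallel gripper is mounted at the origin on the work surface. World frame = base frame: x ahead of the robot, y to its left, z up, the work surface at z = 0. Lengths are in m, angles in rad, forces in N, time in s.
With the tool pointing down it reaches from about 0.425 to 0.975 m from the base axis. Payload 16.7 kg.
Tool frame: the origin (TCP) lies midway between the tips of the shut fingers; the grasp point (between the pads) lies 19 mm behind it (r.tcp_to_grasp is the distance from the TCP to the grasp point, in m); z points along the fingers, y is the line along which they close (so a half turn about z gives the same grasp; the last joint's range is limited). The gripper opens to 85 mm and grips with 20 to 120 N. Pads are 22 mm wide; open, the fingers measure 114 mm over their backs; the gripper's body (76 mm by 85 mm) begins 54 mm behind the grasp point. The pads swing forward as they close: fully open they stand 13 mm farther back than shut.
Start: joints at [1.004, 0.426, 0.074, 1.606, -0.034, 1.111, -0.067], TCP at [0.273, -0.617, 0.231] pointing down, gripper open.
Joint ranges: [-2.85, 2.85], [-0.5, 2.14], [-1.23, 1.37], [0.21, 2.46], [-1.02, 4.16], [0.16, 2.05], [-2.73, 2.73]. Speed limits (rad/s): [1.89, 1.89, 2.39, 2.39, 3.01, 3.01, 3.01].

### API

Orientations are given as a rotation vector (axis times angle).
In Python, from bench import readout, get_image, r gives the robot as it stands. The module is installed in compiled form; this text tells all that it offers.
- The arm moves only by the tool arm_command, never from a script. Its argument "motion" is one flat list of numbers, 6 for each row, row after row: the shift along the world's x, y, z in cm, then the turn, a rotation vector about the world's x, y, z in degrees. A call has 1 to 8 rows; each row is the pose to reach, as a shift and turn from the pose commanded when the call began; what a row does not reach only later rows make up. A row lasts 1/12 s, in which the tool goes at most 41.7 mm and 7.16 degrees, less where a joint would pass 70% of its speed; a pose out of reach is approached as far as the arm can. A call with a gripper value outside its range is refused whole. "jaw" is the opening, from 0 (shut) to 1 (fully open), set as the call begins (left out, the last holds). The fingers move at their own pace and stop on an object; the grip force is fixed at half the most. Time passes only in rows, so rows that repeat a pose let the fingers close. It gives the time, the measured TCP pose, the force, the opening and the grip force at its end, in the units of the state.
- readout.read_state(): the state, without advancing time (a new reading comes with each control period).
- get_image(name): name is "side" or "top"; returns a dict with "image" (480x640x3 uint8, red, green, blue), "camera_matrix" (3x3 intrinsics, pixels), "origin" and "rotation" of the camera in the world. Camera axes: x right, y up, looking along -z (the intrinsics and any distortion apply to the point x, -y, -z); pixel columns grow to the right and rows downward; lengths in m; the calibration is good to about 2 mm. A picture is of the moment at which its call begins. There is no depth.
- r.finish_job(): hands the job in; it is judged then, once.
The state is a dict: "time_s": time; "joint_pos": joint angles; "dq": joint speeds; "effort": joint torques, N m; "position": TCP position; "eef_rot": TCP orientation; "contact_force": force on the tool from outside, world axes, zero at the start; "ft_torque": the same for the moment, N m; "finger_gap": finger opening in m; "gripper_force": force on a finger pad.
Only numpy, scipy, OpenCV 4.12 (cv2) and the standard library are available. Lean on these libraries where they do the work, as an engineer would, in place of code of your own. Each camera call takes 0.05 s, during which the arm holds its last target. There are 200 camera calls.

### The job

Clamp the brown plate in the jig, ready for deburring: push it flat along the bed until its edge sits against the single end pin, then push the red-knobbed cam lever round clockwise (seen from above) until it nips the plate tight and square against the two side pins and holds it there on its own. Do not lift the plate, and leave the loose tools around the jig where they are.

Things in the scene. Friction and masses are not known exactly. Their poses are not given: they have to be found in the camera images.
- jig: Dark steel fixture plate bolted to the bench, 250 x 220 mm, 12 mm thick (bed top 12 mm above the bench). Fixed; its place and yaw vary. Origin on the bench under the spot where the centre of the seated work plate belongs; the bed spans x -140..110, y -130..90 mm. Axes: x towards the end pin, y towards the two side pins, z up.
- plate: Loose brown steel plate with bright gouges and four 11 mm holes, 130 (x) x 100 (y) x 8 mm, about 0.8 kg, slides at about 5 N. Origin at the centre of its underside, axes nearly the jig's. Starts flat on the bed, 12 to 35 mm short of the end pin, 2 to 5 mm off the side pins. Seated, its origin is at (0, 0, 12) mm in the jig frame, +x edge on the end pin, +y edge on both side pins.
- cam_lever (a joint): Lever and cam angle (rad), growing clockwise seen from above. At q the lever points 0.35 + q rad clockwise of the jig's x axis. Starts at 0 (open) to 0.5; stays where left. Light (2 N at the arm) till the cam meets the plate, which it pushes to the side pins and drags to the end pin. With the plate on the side pins it bites from 1.8; the push climbs (6 N at 1.95, 12 N at 2.1); end stop 2.25.
- end_pin (a point): Top centre of the single end pin: fixed, steel, 12 mm diameter, 16 mm above the bed, at (71, -20) mm in the jig frame.
- side_pin_near (a point): Top centre of one of the two side pins: same size, at (-40, 56) mm in the jig frame.
- side_pin_far (a point): Top centre of the other side pin: same size, at (40, 56) mm in the jig frame.
- cam_axis (a point): Point on the lever's vertical pivot axis, at the top of the lever hub, 52 mm above the bench; at (-15, -71.5) mm in the jig frame. The eccentric steel cam disc (40 mm diameter, 14 mm high) sits under the hub on the bed, its centre 6 mm off this axis, and its rim bears on the plate's -y edge.
- lever_arm (a point): Point on the centre line of the lever's round steel arm (10 mm diameter) 75 mm out from the pivot axis, 51 mm above the bench: the place to push. The arm is level at this height from 50 mm out to the ball; inboard it slopes down to the hub.
- lever_ball (a point): Centre of the red ball knob (25 mm diameter) at the lever's end, 105 mm from the pivot axis, 51 mm above the bench.
- file: Bystander: flat file with wooden handle, 265 mm long, 27 mm across the handle, lying on the bench. Origin under its middle, x towards the blade tip.
- burr_case: Bystander: orange plastic burr case 95 x 60 mm, 33 mm high. Origin at the centre of its underside.
- paste_tin: Bystander: round green tin with a steel cap, 60 mm diameter, 45 mm high. Origin at the centre of its underside.
- deburrer: Bystander: hand deburring tool with blue handle, 155 mm long, 18 mm diameter, lying on the bench. Origin under the middle of the handle, x towards the blade.

How it is judged:
By the outcome, as a careful person would: the job done as asked, in the order asked, and still so for the second after the job is handed in, with the robot touching nothing.
It also fails if it takes over 51 s, if anything falls off the work surface, if the arm or the gripper's body presses on something with over 40 N, if the wrist force passes 120 N, or if a joint passes its speed limit or range.

## Working session

There is one attempt and no reset: what is moved stays moved. The work goes in short steps, Python scripts to look and compute and a tool call to move; the robot and the scene stay as the last step left them, time stands still between calls to the robot, and variables do not carry over. Pictures are saved under pics/ and viewed, at most 10 in all, crops included, and the job is handed in when it is done.

Besides the shell and the picture viewer there is one more tool, called by a JSON object that holds its "fn" and its "kwargs". arm_command: Moves the arm, as the interface text tells. Its arguments: {"type":"object","properties":{"motion":{"type":"array"},"jaw":{"type":"number"}},"required":["motion"]}

```bash
mkdir -p pics
python3 - <<'E'
from bench import readout,get_image,r
import cv2
for n in("top","side"):
    d=get_image(n); cv2.imwrite(f"pics/{n}0.png",d["image"][:,:,::-1])
    print(n,d["camera_matrix"],d["origin"],d["rotation"],[k for k in d])
print(readout.read_state())
E
```

```text
top [[457.45660153   0.         319.66274921]
 [  0.         457.45660153 235.73033433]
 [  0.           0.           1.        ]] [0.50602057 0.08126322 1.00155347] [ 0.10396829 -0.07935395 -1.56993097] ['image', 'camera_matrix', 'origin', 'rotation']
side [[486.92889702   0.         318.85661194]
 [  0.         486.92889702 238.99492234]
 [  0.           0.           1.        ]] [ 0.46989336 -0.56007664  0.55671495] [ 0.90893785 -0.09847813 -0.24418219] ['image', 'camera_matrix', 'origin', 'rotation']
{'time_s': 0.1, 'joint_pos': array([ 1.00450641,  0.42668661,  0.07388084,  1.60655034, -0.03411563,
        1.11079762, -0.06708424]), 'dq': array([ 2.67401574e-04, -1.30218647e-05,  1.48814978e-03, -2.05216326e-03,
       -5.51103311e-04,  7.07834877e-04,  1.89859787e-04]), 'effort': array([ 6.04859262e-03, -9.51544690e+01,  3.77059042e+00, -4.64410150e+01,
        1.97169185e-02,  6.49330759e-03,  1.70348864e-05]), 'position': array([ 0.27307142, -0.61689061,  0.23066677]), 'eef_rot': array([-3.07252582e+00, -6.49654199e-01,  5.08748425e-04]), 'contact_force': array([ 0.05703767,  0.62466187, -0.3730306 ]), 'ft_torque': array([0.041281  , 0.02205671, 0.01811057]), 'gripper_force': 0.0, 'finger_gap': 0.08550202103687089}
```

View pics/top0.png

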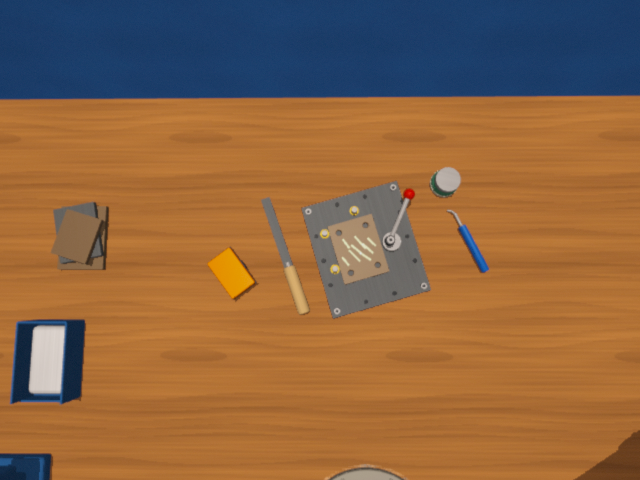

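View pics/side0.png

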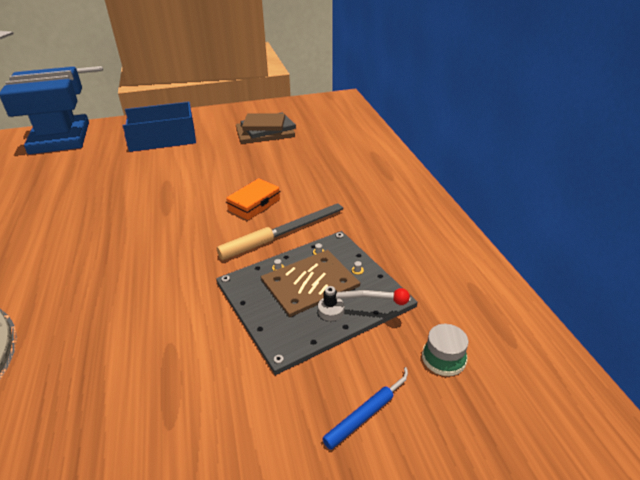

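```bash
cat > h.py <<'E'
import numpy as np,cv2
from scipy.spatial.transform import Rotation as R
from bench import readout,get_image,r
def ray(d,px,z):
    K=d["camera_matrix"];p=np.linalg.solve(K,[px[0],px[1],1.]);v=np.array([p[0],-p[1],-1.])
    rot=np.asarray(d["rotation"]);M=R.from_rotvec(rot).as_matrix()
    v=M@v;o=np.asarray(d["origin"]);return o+v*(z-o[2])/v[2]
def proj(d,P):
    c=R.from_rotvec(d["rotation"]).as_matrix().T@(np.asarray(P)-d["origin"])
    K=d["camera_matrix"];q=K@[c[0]/-c[2],-c[1]/-c[2],1];return q[:2]
def big(m):
    c,_=cv2.findContours(m.astype(np.uint8),cv2.RETR_EXTERNAL,cv2.CHAIN_APPROX_NONE)
    return max(c,key=cv2.contourArea)
E
python3 - <<'E'
from h import *
d=get_image("top");im=d["image"];hsv=cv2.cvtColor(im,cv2.COLOR_RGB2HSV);H,S,V=[hsv[...,i].astype(int) for i in range(3)]
roi=np.zeros(H.shape,bool);roi[170:330,290:440]=1
for p in[(365,300),(375,270),(345,222),(365,225),(350,400),(325,234),(354,211)]:print(p,hsv[p[1],p[0]])
dark=((S<70)|False)&roi
# jig contour: non-wood filled
c=big(cv2.morphologyEx(dark.astype(np.uint8),cv2.MORPH_CLOSE,np.ones((5,5))))
rect=cv2.minAreaRect(c);print("jig rect",rect);b=cv2.boxPoints(rect)
for q in b:print(q,ray(d,q,.012))
m=(H<5)&(S>180)&(V>80)&roi;M=cv2.moments(big(m));ball=(M["m10"]/M["m00"],M["m01"]/M["m00"]);print("ball",ball,ray(d,ball,.051))
for n in("top","side"):
    d=get_image(n);im=d["image"]
    x0,x1,y0,y1=(295,435,175,325) if n=="top" else(210,420,225,375)
    cr=cv2.resize(im[y0:y1,x0:x1],None,fx=4 if n=="top" else 3.8,fy=4 if n=="top" else 3.8,interpolation=cv2.INTER_CUBIC);cv2.imwrite(f"pics/{n}1.png",cr[:,:,::-1])
E
```

```text
(365, 300) [15 13 80]
(375, 270) [ 16  93 165]
(345, 222) [ 16  86 166]
(365, 225) [ 13  16 115]
(350, 400) [ 14 177 173]
(325, 234) [ 14  22 195]
(354, 211) [ 12  22 194]
jig rect ((367.396240234375, 248.3867950439453), (114.42135620117188, 105.21819305419922), 74.05460357666016)
[301.09436 207.8302 ] [0.68380095 0.13753308 0.012     ]
[402.26416 178.92453] [ 0.74773643 -0.08532815  0.012     ]
[433.69812 288.9434 ] [ 0.50686112 -0.14733749  0.012     ]
[332.52832 317.84906] [0.44568082 0.06937284 0.012     ]
ball (408.6796875, 193.7265625) [ 0.70626843 -0.091578    0.051     ]
```

View pics/top1.png

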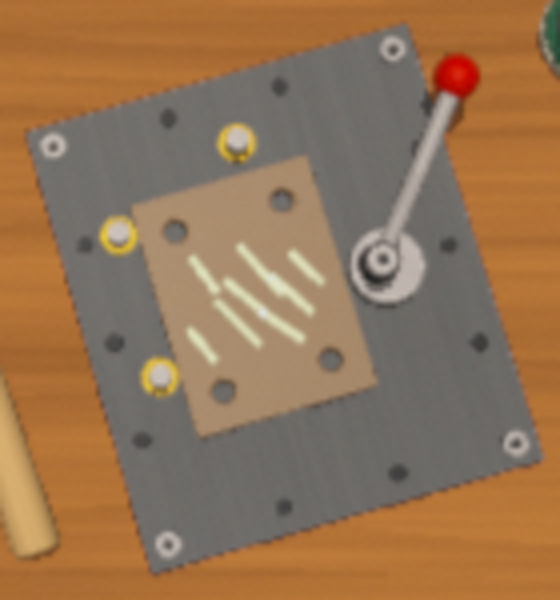

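```bash
cat >> h.py <<'E'
def rigid(A,B):
    A=np.array(A);B=np.array(B)[:,:2];a=A.mean(0);b=B.mean(0);X=A-a;Y=B-b
    t=np.arctan2((X[:,0]*Y[:,1]-X[:,1]*Y[:,0]).sum(),(X*Y).sum());c,s=np.cos(t),np.sin(t);M=np.array([[c,-s],[s,c]])
    o=b-M@a;return t,o,M,(A@M.T+o-B)
E
python3 - <<'E'
from h import *
d=get_image("top");im=d["image"]
C=lambda x,y:(295+x/4-.4,175+y/4-.4)
L=[((27,130),.012,(110,90)),((407,25),.012,(110,-130)),((541,460),.012,(-140,-130)),((153,572),.012,(-140,90)),
((119,233),.028,(-0+40,56)),((160,374),.028,(-40,56)),((238,139),.028,(71,-20)),((382,260),.052,(-15,-71.5))]
t,o,M,res=rigid([np.array(l[2])/1000 for l in L],[ray(d,C(*l[0]),l[1]) for l in L])
print("yaw",t,"deg",np.degrees(t),"o",o);print((res*1000).round(1))
ball=ray(d,(408.68,193.73),.051)[:2];bj=M.T@(ball-o)*1000;v=bj-[-15,-71.5];print("ball jig",bj,"len",np.hypot(*v),"q",-np.arctan2(v[1],v[0])-.35)
P=[((133,207),(65,50)),((306,154),(65,-50)),((377,381),(-65,-50)),((200,437),(-65,50))]
for p,_ in P:print("plate",(M.T@(ray(d,C(*p),.02)[:2]-o)*1000).round(1))
t2,o2,_,r2=rigid([np.array(p[1])/1000 for p in P],[ray(d,C(*p[0]),.02) for p in P]);print("plate rel",(M.T@(o2-o)*1000).round(1),np.degrees(t2-t))
# check with side
ds=get_image("side");s=ds["image"].copy()
for l in L:
    w=np.append(M@(np.array(l[2])/1000)+o,l[1]);q=proj(ds,w);cv2.circle(s,tuple(int(round(x)) for x in q),1,(255,0,255),-1)
s=cv2.resize(s[225:375,210:420],None,fx=3.8,fy=3.8,interpolation=cv2.INTER_CUBIC);cv2.imwrite("pics/side2.png",s[:,:,::-1])
np.savez("jig.npz",t=t,o=o,M=M)
E
```

```text
yaw 0.27575620856749217 deg 15.799666925446575 o [0.60395572 0.02195603]
[[-0.1  1.5]
 [ 1.7 -0.9]
 [-0.8 -2.2]
 [-1.5  1.8]
 [ 0.8  0.3]
 [-0.7  0.1]
 [ 0.5 -0.2]
 [ 0.  -0.3]]
ball jig [  67.5276209  -137.10027676] len 105.4239276576784 q 0.32161654155784614
plate [51.7 44.6]
plate [ 53.8 -53.6]
plate [-74.3 -55. ]
plate [-77.2  44.2]
plate rel [-11.5  -4.9] 0.7832874556661265
```

View pics/side2.png

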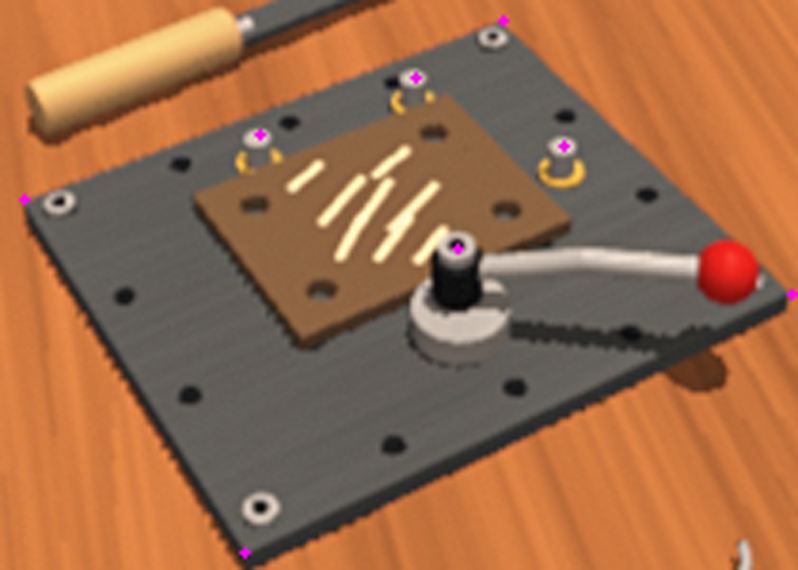

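{"fn": "arm_command", "kwargs": {"motion": [23.3, 59.9, -10, 0, 0, -8.1, 23.3, 59.9, -10, 0, 0, -8.1, 23.3, 59.9, -10, 0, 0, -8.1, 23.3, 59.9, -10, 0, 0, -8.1, 23.3, 59.9, -10, 0, 0, -8.1, 23.3, 59.9, -10, 0, 0, -8.1, 23.3, 59.9, -10, 0, 0, -8.1, 23.3, 59.9, -10, 0, 0, -8.1], "jaw": 0}}

```text
time_s: 1.02
position: [0.3929, -0.3084, 0.1801]
eef_rot: [3.111, 0.431, 0.001]
contact_force: [2.2, 0.5, -0.3]
finger_gap: 0.0
gripper_force: 0.0
```

{"fn": "arm_command", "kwargs": {"motion": [11.3, 29.0, -6, 0, 0, 0, 11.3, 29.0, -6, 0, 0, 0, 11.3, 29.0, -6, 0, 0, 0, 11.3, 29.0, -6, 0, 0, 0, 11.3, 29.0, -6, 0, 0, 0, 11.3, 29.0, -6, 0, 0, 0, 11.3, 29.0, -6, 0, 0, 0, 11.3, 29.0, -6, 0, 0, 0]}}

```text
time_s: 1.68
position: [0.5066, -0.0159, 0.1197]
eef_rot: [-3.11, -0.436, -0.001]
contact_force: [-0.4, 0.5, 0.5]
finger_gap: -0.0003
gripper_force: 0.0
```

{"fn": "arm_command", "kwargs": {"motion": [0, 0, 0, 0, 0, 0, 0, 0, 0, 0, 0, 0, 0, 0, 0, 0, 0, 0]}}

```text
time_s: 1.93
position: [0.5054, -0.0208, 0.1201]
eef_rot: [3.112, 0.431, -0.0]
contact_force: [-0.6, -0.4, -1.2]
finger_gap: 0.0001
gripper_force: 0.0
```

{"fn": "arm_command", "kwargs": {"motion": [0, 0.2, -4, 0, 0, 0, 0, 0.2, -7, 0, 0, 0, 0, 0.2, -9, 0, 0, 0, 0, 0.2, -9.8, 0, 0, 0, 0, 0.2, -10.2, 0, 0, 0, 0, 0.2, -10.4, 0, 0, 0, 0, 0.2, -10.4, 0, 0, 0, 0, 0.2, -10.4, 0, 0, 0]}}

```text
time_s: 2.6
position: [0.5064, -0.0185, 0.0172]
eef_rot: [3.112, 0.43, 0.003]
contact_force: [-1.2, -0.1, 0.9]
finger_gap: -0.0001
gripper_force: 0.0
```

Run:
```python
from h import *
J=np.load("jig.npz");s=readout.read_state();p=s["position"];print(p,s["contact_force"],"jig",J["M"].T@(p[:2]-J["o"])*1000)
d=get_image("top");cv2.imwrite("pics/top3.png",cv2.resize(d["image"][175:345,285:435],None,fx=3.5,fy=3.5,interpolation=cv2.INTER_CUBIC)[:,:,::-1])
d=get_image("side");cv2.imwrite("pics/side3.png",cv2.resize(d["image"][200:375,190:420],None,fx=3.4,fy=3.4,interpolation=cv2.INTER_CUBIC)[:,:,::-1])
```

```text
[ 0.50637381 -0.01848059  0.01718512] [-1.24018495 -0.14928164  0.88962726] jig [-104.90508985  -12.339826  ]
```

View pics/side3.png

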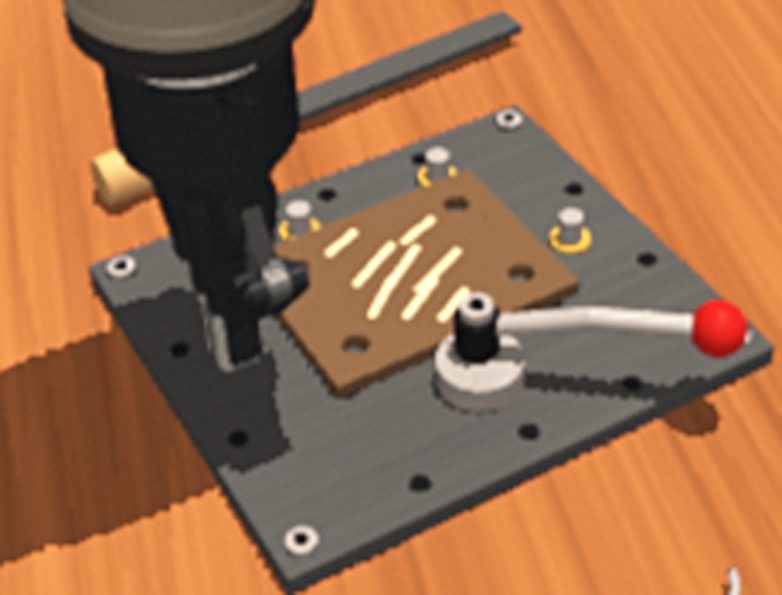

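{"fn": "arm_command", "kwargs": {"motion": [0.5, 0.14, -0.1, 0, 0, 0, 1.0, 0.28, -0.1, 0, 0, 0, 1.3, 0.37, -0.1, 0, 0, 0, 1.5, 0.42, -0.1, 0, 0, 0, 1.7, 0.48, -0.1, 0, 0, 0, 1.9, 0.54, -0.1, 0, 0, 0, 2.1, 0.59, -0.1, 0, 0, 0, 2.2, 0.62, -0.1, 0, 0, 0]}}

```text
time_s: 3.37
position: [0.5266, -0.0124, 0.0147]
eef_rot: [3.112, 0.431, -0.004]
contact_force: [-6.5, -3.0, 4.0]
finger_gap: 0.0001
gripper_force: 3.2
```

{"fn": "arm_command", "kwargs": {"motion": [0.1, 0.03, 0, 0, 0, 0, 0.19, 0.055, 0, 0, 0, 0, 0.29, 0.08, 0, 0, 0, 0, 0.29, 0.08, 0, 0, 0, 0]}}

```text
time_s: 3.7
position: [0.5295, -0.0116, 0.0148]
eef_rot: [3.112, 0.431, -0.004]
contact_force: [-4.4, -1.2, 2.8]
finger_gap: -0.0001
gripper_force: 2.6
```

{"fn": "arm_command", "kwargs": {"motion": [0.1, 0.03, 0, 0, 0, 0, 0.19, 0.055, 0, 0, 0, 0, 0.29, 0.08, 0, 0, 0, 0, 0.29, 0.08, 0, 0, 0, 0]}}

```text
time_s: 4.03
position: [0.5324, -0.0108, 0.0147]
eef_rot: [3.112, 0.431, -0.004]
contact_force: [-5.3, -2.3, 2.5]
finger_gap: -0.0001
gripper_force: 2.6
```

```bash
cat > plate.py <<'E'
from h import *
J=np.load("jig.npz");M,o=J["M"],J["o"];s=readout.read_state();p=s["position"];print("tcp",p,s["contact_force"],"jig",M.T@(p[:2]-o)*1000)
d=get_image("top");hsv=cv2.cvtColor(d["image"],cv2.COLOR_RGB2HSV);H,S,V=[hsv[...,i].astype(int) for i in range(3)]
m=(S>55)&(S<130)&(H>8)&(H<22)&(V>100);roi=np.zeros_like(m);poly=np.array([proj(d,np.append(M@np.array(q)+o,.012)) for q in[(.1,.08),(.1,-.12),(-.13,-.12),(-.13,.08)]]).astype(np.int32)
g=np.zeros(m.shape,np.uint8);cv2.fillPoly(g,[poly],1)
m=cv2.morphologyEx((m&(g>0)).astype(np.uint8),cv2.MORPH_OPEN,np.ones((3,3)))
c=big(m)[:,0];w=np.array([M.T@(ray(d,q,.02)[:2]-o) for q in c+.0])*1000
print("x",np.percentile(w[:,0],[3,97]).round(1),"y",np.percentile(w[:,1],[3,97]).round(1))
e=w[(w[:,0]>30)&(abs(w[:,1]+5)<35)];k=np.polyfit(e[:,1],e[:,0],1);print("+x edge at y=-20:",np.polyval(k,-20).round(2),"yaw",-np.degrees(k[0]))
e=w[(w[:,1]>20)&(abs(w[:,0]-10)<38)];k=np.polyfit(e[:,0],e[:,1],1);print("+y edge at x=-40,40:",np.polyval(k,[-40,40]).round(2),"yaw",np.degrees(k[0]))
E
python3 plate.py
```

```text
tcp [ 0.5324403  -0.01078829  0.01474905] [-5.30986339 -2.3289796   2.54967713] jig [-77.72898441 -12.03538619]
x [-60.9  63. ] y [-53.   46.9]
+x edge at y=-20: 62.75 yaw 1.5243614581025446
+y edge at x=-40,40: [33.48 40.41] yaw 4.9678715913497244
```

{"fn": "arm_command", "kwargs": {"motion": [0.07, 0.02, 0, 0, 0, 0, 0.14, 0.04, 0, 0, 0, 0, 0.2, 0.055, 0, 0, 0, 0, 0.2, 0.055, 0, 0, 0, 0]}}

```text
time_s: 4.42
position: [0.5344, -0.0103, 0.0148]
eef_rot: [3.112, 0.431, -0.004]
contact_force: [-4.7, -1.6, 4.5]
finger_gap: 0.0001
gripper_force: 2.8
```

{"fn": "arm_command", "kwargs": {"motion": [0.05, 0.014, 0, 0, 0, 0, 0.1, 0.03, 0, 0, 0, 0, 0.1, 0.03, 0, 0, 0, 0]}}

```text
time_s: 4.67
position: [0.5346, -0.0102, 0.0146]
eef_rot: [3.112, 0.43, -0.006]
contact_force: [-9.4, -3.3, 7.6]
finger_gap: 0.0002
gripper_force: 4.8
```

{"fn": "arm_command", "kwargs": {"motion": [0.05, 0.014, 0, 0, 0, 0, 0.1, 0.03, 0, 0, 0, 0, 0.1, 0.03, 0, 0, 0, 0]}}

```text
time_s: 4.92
position: [0.5347, -0.0102, 0.0145]
eef_rot: [3.111, 0.43, -0.008]
contact_force: [-13.8, -3.9, 9.8]
finger_gap: 0.0002
gripper_force: 7.0
```

{"fn": "arm_command", "kwargs": {"motion": [-1, -0.28, 0, 0, 0, 0, -2.5, -0.7, 0, 0, 0, 0, -2.5, -0.7, 2, 0, 0, 0, -2.5, -0.7, 6, 0, 0, 0, -2.5, -0.7, 10, 0, 0, 0, -2.5, -0.7, 12, 0, 0, 0, -2.5, -0.7, 12, 0, 0, 0, -2.5, -0.7, 12, 0, 0, 0]}}

```text
time_s: 5.58
position: [0.5129, -0.0164, 0.1362]
eef_rot: [3.111, 0.431, 0.004]
contact_force: [-0.4, 0.2, -1.0]
finger_gap: -0.0003
gripper_force: 0.0
```

```bash
python3 plate.py
cat > lev.py <<'E'
from h import *
J=np.load("jig.npz");M,o,t=J["M"],J["o"],float(J["t"]);W=M@[-.015,-.0715]+o
def tgt(q,off=.016,rad=.075):
    a=t-.35-q;u=np.array([np.cos(a),np.sin(a)]);n=np.array([-u[1],u[0]]);return W+rad*u+off*n,np.degrees(a)+90
s=readout.read_state();p=s["position"];Rm=R.from_rotvec(s["eef_rot"]).as_matrix();yaw=np.degrees(np.arctan2(Rm[1,0],Rm[0,0]))
E
python3 - <<'E'
from lev import *
print(p,yaw,s["joint_pos"].round(2))
for q,off in[(.32,.03)]+[(x,.016) for x in np.arange(.32,2.15,.1)]:
    w,y=tgt(q,off);print(round(q,2),((w-p[:2])*100).round(2),round(y-yaw,1))
d=get_image("top");hsv=cv2.cvtColor(d["image"],cv2.COLOR_RGB2HSV)
m=(hsv[...,0]<5)&(hsv[...,1]>180)&(hsv[...,2]>80);c=cv2.moments(big(m));b=ray(d,(c["m10"]/c["m00"],c["m01"]/c["m00"]),.051);v=b[:2]-W;print("q",t-.35-np.arctan2(v[1],v[0]))
E
```

```text
tcp [ 0.51294337 -0.01643875  0.13622409] [-0.3668346   0.2470204  -1.00990288] jig [-98.02779236 -12.16384537]
x [-65.1  65.1] y [-53.2  47. ]
+x edge at y=-20: 64.74 yaw 1.3464324084749786
+y edge at x=-40,40: [47.12 38.97] yaw -5.833935976538165
[ 0.51224782 -0.01639772  0.1350559 ] 15.769369768739015 [ 0.11  0.29 -0.24  2.05  0.09  0.81 -1.48]
0.32 [17.75 -3.56] 51.6
0.32 [17.21 -4.86] 51.6
0.42 [17.04 -5.6 ] 45.9
0.52 [16.78 -6.33] 40.2
0.62 [16.46 -7.02] 34.5
0.72 [16.07 -7.68] 28.7
0.82 [15.62 -8.3 ] 23.0
0.92 [15.1  -8.87] 17.3
1.02 [14.54 -9.38] 11.5
1.12 [13.92 -9.84] 5.8
1.22 [ 13.26 -10.23] 0.1
1.32 [ 12.57 -10.56] -5.7
1.42 [ 11.84 -10.81] -11.4
1.52 [ 11.1  -10.99] -17.1
1.62 [ 10.34 -11.09] -22.8
1.72 [  9.57 -11.12] -28.6
1.82 [  8.81 -11.07] -34.3
1.92 [  8.05 -10.95] -40.0
2.02 [  7.31 -10.75] -45.8
2.12 [  6.59 -10.48] -51.5
q 0.322461340845276
```

{"fn": "arm_command", "kwargs": {"motion": [17.7, -3.5, 0, 0, 0, 51, 17.7, -3.5, 0, 0, 0, 51, 17.7, -3.5, 0, 0, 0, 51, 17.7, -3.5, 0, 0, 0, 51, 17.7, -3.5, 0, 0, 0, 51, 17.7, -3.5, 0, 0, 0, 51, 17.7, -3.5, 0, 0, 0, 51, 17.7, -3.5, 0, 0, 0, 51]}}

```text
time_s: 6.35
position: [0.6887, -0.0513, 0.1326]
eef_rot: [-2.615, -1.736, 0.003]
contact_force: [0.2, 0.6, -0.7]
finger_gap: 0.0005
gripper_force: 0.0
```

{"fn": "arm_command", "kwargs": {"motion": [0, 0, -2, 0, 0, 0, 0, 0, -5, 0, 0, 0, 0, 0, -8, 0, 0, 0, 0, 0, -9.3, 0, 0, 0, 0, 0, -9.8, 0, 0, 0, 0, 0, -9.9, 0, 0, 0, 0, 0, -9.9, 0, 0, 0, 0, 0, -9.9, 0, 0, 0]}}

```text
time_s: 7.02
position: [0.6904, -0.0512, 0.0376]
eef_rot: [2.623, 1.727, 0.003]
contact_force: [0.5, 0.8, 0.1]
finger_gap: 0.0003
gripper_force: 0.0
```

Run:
```python
from lev import *
print(p,yaw,s["joint_pos"].round(2),s["contact_force"])
for q in [.3]+list(np.arange(.4,2.25,.1)):
    w,y=tgt(q);print(round(q,2),((w-p[:2])*100).round(2),round(y-yaw,1))
d=get_image("side");cv2.imwrite("pics/side4.png",cv2.resize(d["image"][200:375,210:440],None,fx=3.4,fy=3.4,interpolation=cv2.INTER_CUBIC)[:,:,::-1])
```

```text
[ 0.69035362 -0.05119224  0.03762341] 66.74307136720572 [ 0.23  0.68 -0.35  1.68  0.3   0.84 -0.66] [0.53235566 0.82717533 0.0586956 ]
0.3 [-0.57 -1.23] 1.8
0.4 [-0.73 -1.98] -3.9
0.5 [-0.97 -2.7 ] -9.6
0.6 [-1.28 -3.41] -15.4
0.7 [-1.66 -4.07] -21.1
0.8 [-2.1 -4.7] -26.8
0.9 [-2.6  -5.28] -32.6
1.0 [-3.16 -5.81] -38.3
1.1 [-3.76 -6.27] -44.0
1.2 [-4.41 -6.68] -49.8
1.3 [-5.1  -7.02] -55.5
1.4 [-5.82 -7.28] -61.2
1.5 [-6.56 -7.48] -66.9
1.6 [-7.32 -7.6 ] -72.7
1.7 [-8.08 -7.64] -78.4
1.8 [-8.85 -7.61] -84.1
1.9 [-9.61 -7.5 ] -89.9
2.0 [-10.35  -7.31] -95.6
2.1 [-11.08  -7.06] -101.3
2.2 [-11.77  -6.73] -107.0
```

View pics/side4.png

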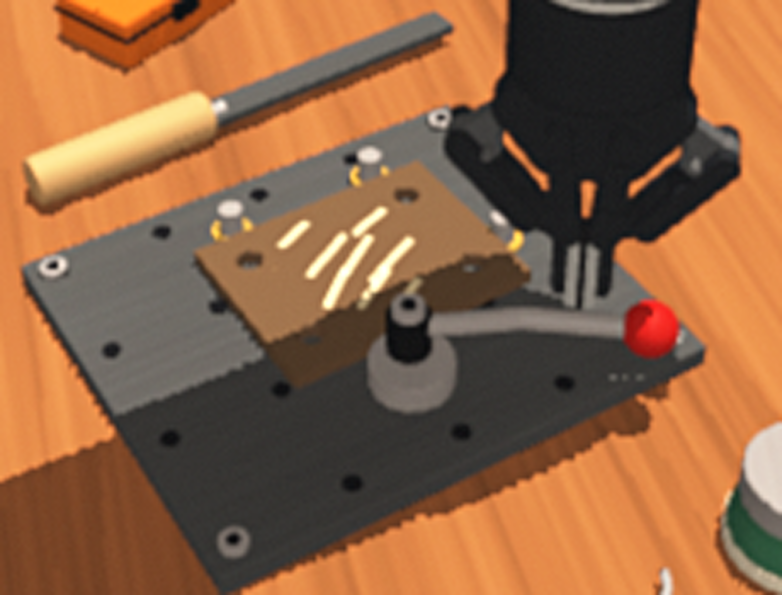

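{"fn": "arm_command", "kwargs": {"motion": [-0.6, -1.2, 0, 0, 0, 0, -0.7, -2.0, 0, 0, 0, -4, -1.0, -2.7, 0, 0, 0, -9, -1.3, -3.4, 0, 0, 0, -15, -1.7, -4.1, 0, 0, 0, -21, -2.1, -4.7, 0, 0, 0, -26, -2.6, -5.3, 0, 0, 0, -32, -3.2, -5.8, 0, 0, 0, -38]}}

```text
time_s: 7.73
position: [0.6577, -0.1103, 0.0372]
eef_rot: [3.045, 0.772, 0.003]
contact_force: [1.9, 1.5, -0.3]
finger_gap: 0.0002
gripper_force: 1.0
```

```bash
python3 plate.py
python3 - <<'E'
from lev import *
print(p,yaw,s["joint_pos"].round(2),s["contact_force"])
for q in list(np.arange(1.0,2.25,.1)):
    w,y=tgt(q);print(round(q,2),((w-p[:2])*100).round(2),round(y-yaw,1))
d=get_image("side");cv2.imwrite("pics/side5.png",cv2.resize(d["image"][200:375,210:440],None,fx=3.4,fy=3.4,interpolation=cv2.INTER_CUBIC)[:,:,::-1])
E
```

```text
tcp [ 0.65767469 -0.11029394  0.03716261] [ 1.89167282  1.52760426 -0.29309797] jig [  15.68113051 -141.87982423]
x [-66.   65.2] y [-54.4  47.3]
+x edge at y=-20: 64.71 yaw 1.4742669721978392
+y edge at x=-40,40: [45.47 46.9 ] yaw 1.026208062436402
[ 0.65653404 -0.11154795  0.03708589] 27.915085199315016 [ 0.21  0.63 -0.19  1.75  0.16  0.78 -1.14] [ 0.62455589  0.1423772  -0.47915136]
1.0 [0.23 0.23] 0.5
1.1 [-0.38 -0.24] -5.2
1.2 [-1.03 -0.64] -10.9
1.3 [-1.72 -0.98] -16.7
1.4 [-2.44 -1.25] -22.4
1.5 [-3.18 -1.44] -28.1
1.6 [-3.94 -1.56] -33.8
1.7 [-4.7  -1.61] -39.6
1.8 [-5.47 -1.57] -45.3
1.9 [-6.23 -1.46] -51.0
2.0 [-6.97 -1.28] -56.8
2.1 [-7.69 -1.02] -62.5
2.2 [-8.39 -0.69] -68.2
```

View pics/side5.png

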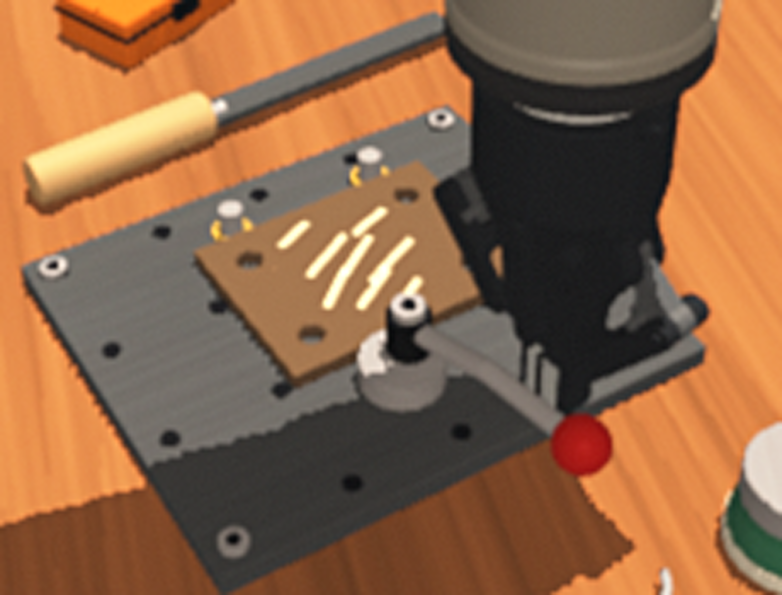

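{"fn": "arm_command", "kwargs": {"motion": [-0.4, -0.2, 0, 0, 0, -5, -1.0, -0.6, 0, 0, 0, -11, -1.7, -1.0, 0, 0, 0, -16, -2.4, -1.3, 0, 0, 0, -22, -2.8, -1.4, 0, 0, 0, -25, -3.2, -1.5, 0, 0, 0, -28, -3.6, -1.5, 0, 0, 0, -31, -3.9, -1.6, 0, 0, 0, -34]}}

```text
time_s: 8.5
position: [0.6192, -0.1255, 0.0369]
eef_rot: [3.138, -0.14, 0.003]
contact_force: [2.8, 2.0, -0.3]
finger_gap: -0.0
gripper_force: 1.4
```

```bash
python3 plate.py
cat > q.py <<'E'
from lev import *
print(p,yaw,s["joint_pos"].round(2),s["contact_force"])
d=get_image("side");hsv=cv2.cvtColor(d["image"],cv2.COLOR_RGB2HSV)
m=((hsv[...,0]<4)|(hsv[...,0]>176))&(hsv[...,1]>200)&(hsv[...,2]>80);m[:,450:]=0;c=cv2.moments(big(m));b=ray(d,(c["m10"]/c["m00"],c["m01"]/c["m00"]),.051);v=b[:2]-W;print("q side",(t-.35-np.arctan2(v[1],v[0]))%6.283,np.hypot(*v))
for q in list(np.arange(1.5,2.25,.1)):
    w,y=tgt(q);print(round(q,2),((w-p[:2])*100).round(2),round(y-yaw,1))
E
python3 q.py
```

```text
tcp [ 0.61915705 -0.12549876  0.03690152] [ 2.80122617  1.96235458 -0.32221304] jig [ -25.52118694 -146.02281308]
x [-65.4  65.3] y [-52.   49.1]
+x edge at y=-20: 64.79 yaw 0.7923734122472892
+y edge at x=-40,40: [47.88 48.3 ] yaw 0.30154622445334955
[ 0.61864667 -0.12554316  0.03682909] -5.377133546243807 [ 0.13  0.58 -0.05  1.84  0.04  0.72 -1.6 ] [ 2.14906139 -0.73001132  0.708449  ]
q side 1.5947956405349129 0.10536175668114832
1.5 [ 0.61 -0.04] 5.2
1.6 [-0.15 -0.16] -0.5
1.7 [-0.91 -0.21] -6.3
1.8 [-1.68 -0.17] -12.0
1.9 [-2.44 -0.06] -17.7
2.0 [-3.18  0.12] -23.5
2.1 [-3.9   0.38] -29.2
2.2 [-4.6   0.71] -34.9
```

{"fn": "arm_command", "kwargs": {"motion": [-0.4, 0, 0, 0, 0, -3, -0.8, 0, 0, 0, 0, -6, -1.2, 0, 0, 0, 0, -9, -1.6, 0, 0, 0, 0, -12, -2.0, 0, 0, 0, 0, -15, -2.4, 0.1, 0, 0, 0, -18, -2.4, 0.1, 0, 0, 0, -18]}}

```text
time_s: 9.18
position: [0.595, -0.1243, 0.0367]
eef_rot: [-3.078, 0.63, -0.003]
contact_force: [2.2, -0.9, 1.0]
finger_gap: 0.0002
gripper_force: 1.0
```

```bash
python3 plate.py;python3 q.py
```

```text
tcp [ 0.59503076 -0.12432333  0.03666459] [ 2.17539287 -0.87138633  1.03488875] jig [ -48.41593362 -138.32281734]
x [-65.1  65.6] y [-50.5  50.4]
+x edge at y=-20: 64.88 yaw 0.10656569243851526
+y edge at x=-40,40: [49.37 49.65] yaw 0.20541797337963408
[ 0.59499103 -0.12431188  0.03655144] -22.972634166753195 [ 0.08  0.55  0.03  1.9  -0.03  0.69 -1.85] [1.2187902  0.61108647 1.741147  ]
q side 1.9144151227495245 0.1053787060577916
1.5 [ 2.97 -0.17] 22.8
1.6 [ 2.22 -0.29] 17.0
1.7 [ 1.45 -0.33] 11.3
1.8 [ 0.69 -0.3 ] 5.6
1.9 [-0.07 -0.19] -0.1
2.0 [-0.82 -0.  ] -5.9
2.1 [-1.54  0.26] -11.6
2.2 [-2.23  0.58] -17.3
```

{"fn": "arm_command", "kwargs": {"motion": [-0.4, 0.1, 0, 0, 0, -3, -0.8, 0.2, 0, 0, 0, -6, -1.1, 0.3, 0, 0, 0, -9, -1.4, 0.4, 0, 0, 0, -12, -1.6, 0.5, 0, 0, 0, -12, -1.7, 0.5, 0, 0, 0, -12, -1.7, 0.5, 0, 0, 0, -12]}}

```text
time_s: 9.87
position: [0.5801, -0.1199, 0.0368]
eef_rot: [-2.996, 0.945, -0.008]
contact_force: [12.9, -5.2, -6.1]
finger_gap: 0.0
gripper_force: 6.7
```

```bash
python3 plate.py;python3 q.py
```

```text
tcp [ 0.58010687 -0.11990462  0.03678711] [12.90467722 -5.17327766 -6.12140655] jig [ -61.57288365 -130.00765079]
x [-64.8  65.8] y [-49.9  51. ]
+x edge at y=-20: 64.92 yaw 0.020318033059019122
+y edge at x=-40,40: [50.19 50.14] yaw -0.03717354013792069
[ 0.5801171  -0.1199041   0.03676773] -35.00294422943314 [ 0.03  0.53  0.09  1.94 -0.07  0.66 -2.03] [13.65128744 -3.96045555 -5.58862868]
q side 2.121179789082568 0.10520516048947083
1.5 [ 4.46 -0.61] 34.8
1.6 [ 3.7  -0.73] 29.1
1.7 [ 2.94 -0.77] 23.3
1.8 [ 2.17 -0.74] 17.6
1.9 [ 1.41 -0.63] 11.9
2.0 [ 0.67 -0.44] 6.2
2.1 [-0.05 -0.19] 0.4
2.2 [-0.74  0.14] -5.3
```

{"fn": "arm_command", "kwargs": {"motion": [0.8, -0.6, 0, 0, 0, 0, 2.4, -1.7, 0, 0, 0, 0, 2.4, -1.7, 0.5, 0, 0, 0, 2.4, -1.7, 4, 0, 0, 0, 2.4, -1.7, 8, 0, 0, 0, 2.4, -1.7, 12, 0, 0, 0, 2.4, -1.7, 12, 0, 0, 0, 2.4, -1.7, 12, 0, 0, 0]}}

```text
time_s: 10.63
position: [0.6025, -0.1365, 0.1587]
eef_rot: [-2.995, 0.947, -0.006]
contact_force: [0.4, -0.2, -0.6]
finger_gap: -0.0001
gripper_force: 0.0
```

```bash
python3 plate.py;python3 q.py|head -2
python3 - <<'E'
from h import *
d=get_image("side");cv2.imwrite("pics/side6.png",d["image"][:,:,::-1])
E
```

```text
tcp [ 0.60248096 -0.13653096  0.1586607 ] [ 0.43109248 -0.23911162 -0.63337768] jig [ -44.57103388 -152.0977452 ]
x [-65.1  65.5] y [-49.9  51. ]
+x edge at y=-20: 64.89 yaw 0.6427922289963084
+y edge at x=-40,40: [50.53 49.64] yaw -0.6390472845871917
[ 0.60146222 -0.13630547  0.15681928] -35.10995315279265 [ 0.03  0.41  0.11  1.82 -0.05  0.92 -2.02] [-0.30625935 -0.12997081 -0.42177415]
q side 2.082446191093246 0.10516650947041203
```

View pics/side6.png

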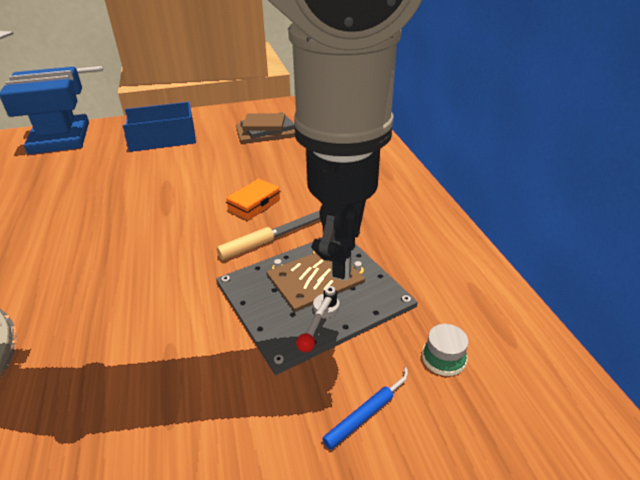

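{"fn": "arm_command", "kwargs": {"motion": [0, -20, 5, 0, 0, 0, 0, -20, 5, 0, 0, 0, 0, -20, 5, 0, 0, 0, 0, -20, 5, 0, 0, 0, 0, -20, 5, 0, 0, 0, 0, -20, 5, 0, 0, 0, 0, -20, 5, 0, 0, 0, 0, -20, 5, 0, 0, 0]}}

```text
time_s: 11.45
position: [0.6009, -0.3358, 0.2044]
eef_rot: [-2.994, 0.95, 0.004]
contact_force: [0.5, 1.1, 0.3]
finger_gap: 0.0002
gripper_force: 0.0
```

```bash
python3 plate.py;python3 q.py|head -2
python3 - <<'E'
from h import *
d=get_image("top");cv2.imwrite("pics/top7.png",cv2.resize(d["image"][175:325,295:435],None,fx=4,fy=4,interpolation=cv2.INTER_CUBIC)[:,:,::-1])
E
```

```text
tcp [ 0.60088536 -0.33575713  0.20438609] [0.53726992 1.09584289 0.29490366] jig [-100.35059199 -343.36262426]
x [-65.1  65.5] y [-49.9  51. ]
+x edge at y=-20: 64.73 yaw 0.04165382001017052
+y edge at x=-40,40: [50.71 49.23] yaw -1.0542941507029344
[ 0.60122717 -0.33488233  0.20453136] -35.135643592372155 [ 0.3   0.47  0.16  1.6  -0.09  1.07 -1.7 ] [ 0.11664801  0.85131937 -0.71673542]
q side 2.08280158150409 0.10497495931155194
```

View pics/top7.png

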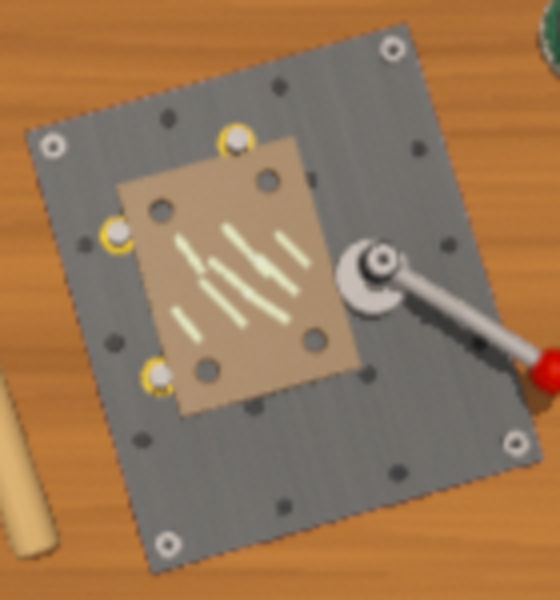

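```bash
python3 -c "
from bench import r
print(r.finish_job())"
```

```text
the job is handed in; nothing more can be done
None
```

The job is handed in: I pushed the plate flat against the end pin, then swung the cam lever clockwise to about 2.08 rad, and the final image shows the plate square on the end pin and both side pins, still clamped with the arm clear; I touched none of the loose tools.

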